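Roll the core tube onto the tape strip

ROBOT

A 6-joint arm with a two-finger parallel gripper is mounted at the origin on the work surface. World frame = base frame: x ahead of the robot, y to its left, z up, the work surface at z = 0. Lengths are in m, angles in rad, forces in N, time in s.
With the tool pointing down it reaches from about 0.4 to 0.925 m from the base axis. Payload 12.5 kg.
Tool frame: the origin (TCP) lies on the centre line of the jaws, within the pads' length; the fingertips stand 14 mm ahead of it and the grasp point (between the pads) lies 5 mm behind it; z points along the fingers, x is the direction in which the jaws open and shut, and the axes are right-handed (so a half turn about z gives the same grasp; the last joint's range is limited). The gripper opens to 95 mm and grips with 3 to 60 N. Pads are 20 mm wide; open, the fingers measure 119 mm over their backs; the gripper's body (75 mm by 180 mm) begins 59 mm behind the grasp point.
Start: joints at [-1.24, 0.491, 1.559, -0, 1.092, -0.106], TCP at [0.264, -0.566, 0.229] pointing down, gripper open.
Joint ranges: [-3.1, 3.1], [-0.84, 2.19], [0.05, 2.79], [-1.13, 4.28], [0.06, 2.93], [-2.69, 2.69]. Speed limits (rad/s): [2.22, 2.22, 2.79, 3.14, 3.14, 3.14].

INTERFACE

Orientations are given as a unit quaternion [x, y, z, w].
In Python, from plant import sensors, imaging, ticket gives the robot as it stands.
- The arm moves only by the shell command python3 -m jog 'ROWS' [FORCE]. ROWS is JSON, a list of rows, each a list of 5 numbers: the closure, from 0 (fully open) to 1 (shut), then the shift along the tool's x, y, z in units of 250 mm (1.0 is 250 mm), then the turn about the tool's z in units of 2 rad (1.0 is 2 rad). A call has 1 to 12 rows; each row is the pose to reach, as a shift and turn from the pose commanded when the call began, along the tool's axes at that moment; what a row does not reach only later rows make up. A row lasts 1/10 s, in which the tool goes at most 50 mm and 8.59 degrees, less where a joint would pass 70% of its speed; a pose out of reach is approached as far as the arm can. A call with a number of a shift or a turn outside -1 to 1 is refused whole. A call with a gripper value outside its range is refused whole. The fingers move at their own pace and stop on an object; FORCE is the grip in N (left out, the last holds). Time passes only in rows, so rows that repeat a pose let the fingers close. It gives the time, the measured TCP pose, the force and the opening at its end, in the units of the state.
- sensors.sense(): the state, without advancing time (a new reading comes with each control period).
- imaging.get_image(name): name is "scene" or "top" or "wrist"; returns the picture (400x640x3 uint8, red, green, blue); there is no depth.
- imaging.get_calibration(name): a dict with "intrinsics" (3x3 intrinsics, pixels), "R" (3x3) and "t" (3): a world point X has camera coordinates R X + t. Camera axes: x right, y down, z forward; pixel columns grow to the right and rows downward; lengths in m; the calibration is good to about 2 mm. A picture is of the moment at which its call begins: read the wrist's pose just before it. get_calibration takes no time and is no camera call; for the wrist camera it gives the pose at the moment of the call.
- ticket.hand_in(): hands the job in, once; it reports no verdict.
The state is a dict: "time": time; "q": joint angles; "joint_velocities": joint speeds; "effort": joint torques, N m; "ee_pos": TCP position; "ee_rot": TCP orientation; "ft_force": force on the tool from outside, world axes, zero at the start; "wrist_torque": the same for the moment, N m; "gripper_width": opening from 0.0 (shut) to 1.0 (fully open).
Only numpy, scipy, OpenCV 4.12 (cv2) and the standard library are available. Lean on these libraries where they do the work, as an engineer would, in place of code of your own. Each camera call takes 0.05 s, during which the arm holds its last target. There are 200 camera calls.

TASK

Get the sheet ready to be rolled up on its core: with the fingertips on top of the cardboard tube, roll it across the sheet until it lies along the middle of the strip of tape stuck to the paper, and leave it resting there. Touch the tube only near its top, do not pinch, lift or carry it, and leave everything else on the desk where it is.

Things in the scene. Friction and masses are not known exactly. Their poses are not given: they have to be found in the camera images.
- board: plywood drawing board lying on the desk, fixed: 520 (its x) by 660 (its y) by 18 mm thick, with a white sheet of paper, 440 by 560 mm, flat on it. Origin: centre of its underside, at desk height; z up; its top is 18 mm above the origin.
- tape: strip of tan masking tape stuck flat on the paper, fixed: 280 mm long (its x) and 30 mm wide (its y), no height to speak of. Origin: centre of the strip, on the board's top; z up. It lies on one side of the tube or the other, 110 to 190 mm from it, nearly parallel to it.
- tube: cardboard tube with white end caps: closed cylinder 80 mm across, 200 mm long, 0.2 to 0.4 kg, lying on the sheet. Origin: its centre, on the axis, 40 mm above the board top. x is its axis; y and z turn as it rolls (z up at the start). It rolls without slip and stays where left (at 50 mm/s it coasts under 5 mm). Friction about 0.6. A fingertip stroke over its top rolls it half the fingertip's way.
- scale: flat wooden scale rule, 300 (its x) by 36 by 6 mm, loose, lying on the board on the side of the tube away from the tape, to be left alone. Origin: centre of its underside.
- cup: blue pencil cup, 72 mm in diameter and 90 mm high, pencils up to 150 mm, standing on the board at its far edge, loose, to be left alone. Origin: centre of its underside.
- tape_roll: roll of tan masking tape lying flat near the board's left or right edge: a ring 90 mm across and 24 mm high, loose, to be left alone. Origin: centre of its underside.
- eraser: white eraser, 55 by 22 by 13 mm, near the board's other side edge, loose, to be left alone. Origin: centre of its underside.
- ink: small ink jar, 48 mm in diameter and 60 mm high, on the board's far part, loose, to be left alone. Origin: centre of its underside.
Mind the look-alikes: they are no part of the job. What is shaped like the tube but red is not meant.

How it is judged:
On the way:
1. the tube has rolled, not slid: it has turned by more than 1.9 rad about its axis (angle between tube's own z axis and vertical above 1.9 rad and z of tube in the frame of board below 0.068 m), for 0.1 s.
At the end, for the whole second after the job is handed in: the tube lies at rest on the sheet with its axis over the tape: its centre within 12 mm of the strip's centre line and within 40 mm of the strip's middle along it, and parallel to the strip within 0.12 rad (7 degrees) (y of tube in the frame of tape between -0.012 and 0.012 m and x of tube in the frame of tape between -0.04 and 0.04 m and z of tube in the frame of tape between 0.036 and 0.044 m and angle between the x axis of tube and the x axis of tape, either way round below 0.12 rad and linear speed of tube below 0.01 m/s); the robot touches nothing.
It fails at once if the tube is lifted more than 12 mm off the sheet (z of tube in the frame of board above 0.07 m).
It fails at once if the fingers touch the tube low on its side or reach around it (fingertips more than about 20 mm below its top, with the fingers pointing down) (contact force between the fingers and tube above 0.3 N and z of the grasp point in the frame of board below 0.096 m).
It fails at once if any of the other loose things (the flat wooden scale rule, the pencil cup, the tape roll, the eraser, the ink jar) is moved by more than 15 mm (distance of any of scale, cup, tape_roll, eraser, ink from where it was at the start of the episode above 0.015 m).
It also fails if it takes over 61 s, if anything falls off the work surface, if the arm or the gripper's body presses on something with over 40 N, if the wrist force passes 120 N, or if a joint passes its speed limit or range.

## Working session

There is one attempt and no reset: what is moved stays moved. The work goes in short steps, Python scripts to look and compute and a shell command to move; the robot and the scene stay as the last step left them, time stands still between calls to the robot, and variables do not carry over. Pictures are saved under pics/ and viewed, about 8 in all and at most 12, crops included, and the job is handed in when it is done.

```bash
mkdir -p pics; python3 - <<'E'
from plant import sensors, imaging
import cv2,numpy as np
print(sensors.sense())
for n in("scene","top"):
    cv2.imwrite(f"pics/{n}0.png",cv2.cvtColor(imaging.get_image(n),cv2.COLOR_RGB2BGR))
    c=imaging.get_calibration(n);print(n,np.round(c["intrinsics"],1).tolist(),np.round(-np.array(c["R"]).T@np.array(c["t"]),3),np.round(c["R"],3).tolist())
E
```

```text
{'time': 0.0, 'q': array([-1.23956735e+00,  4.91570793e-01,  1.55947435e+00, -1.52359196e-07,
        1.09165658e+00, -1.05583657e-01]), 'joint_velocities': array([-0.00063971,  0.00043657,  0.00176171, -0.00037423,  0.00229706,
       -0.00172806]), 'effort': array([-1.37470306e-03, -6.12649655e+01, -2.58181626e+01,  6.91825664e-02,
        4.81887453e-02, -8.40079042e-05]), 'ee_pos': array([ 0.26436336, -0.56608369,  0.22804617]), 'ee_rot': array([ 8.43520349e-01, -5.37096931e-01, -4.33812687e-04, -3.45425807e-04]), 'ft_force': array([-0.19748304,  1.33329656, -0.3196843 ]), 'wrist_torque': array([-0.03283901,  0.0119412 , -0.01664874]), 'gripper_width': 0.9991649700157852}
scene [[410.7, 0.0, 321.9], [0.0, 410.7, 199.1], [0.0, 0.0, 1.0]] [1.274 0.55  0.67 ] [[-0.469, 0.883, -0.0], [0.501, 0.266, -0.823], [-0.727, -0.386, -0.568]]
top [[388.7, 0.0, 321.2], [0.0, 388.7, 200.4], [0.0, 0.0, 1.0]] [0.362 0.117 1.155] [[-0.011, -1.0, -0.016], [-0.995, 0.013, -0.103], [0.103, 0.014, -0.995]]
```

View pics/top0.png

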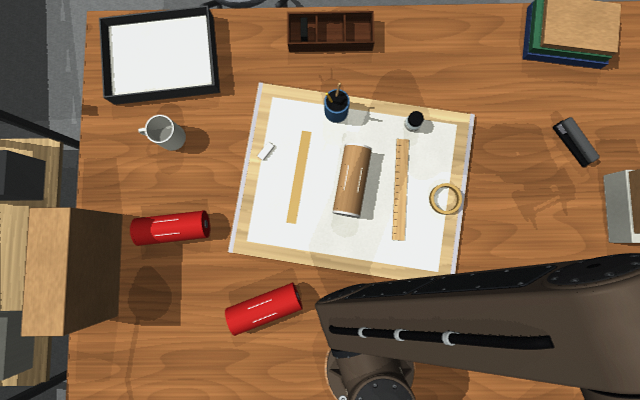

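View pics/scene0.png

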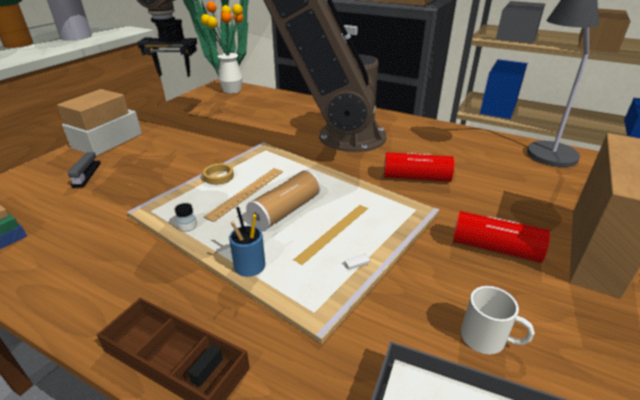

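Top view: the brown tube is at (352,181) with white caps. The tape is at (299,177), on the +y side, and the scale rule at (400,190). The ink jar is at (415,121), the cup at (337,105), the eraser at (267,152) and the tape roll at (446,198). Look-alikes for the tube are the red cylinders at (170,228) and (263,308), which are rejected for colour. For the tape they are the scale rule (ticked) and the roll. I choose the brown tube and the plain tan strip.

```bash
cat > h.py <<'E'
from plant import sensors, imaging
import cv2,numpy as np
def ray(n,p):
    c=imaging.get_calibration(n);R=np.array(c["R"]);t=np.array(c["t"])
    d=R.T@np.linalg.inv(c["intrinsics"])@np.array([p[0],p[1],1.]);return -R.T@t,d
def onz(n,p,z):
    o,d=ray(n,p);return o+d*(z-o[2])/d[2]
def tri(a,b):
    o,d=ray(*a);p,e=ray(*b)
    s=np.linalg.lstsq(np.c_[d,-e],p-o,rcond=None)[0];A=o+d*s[0];B=p+e*s[1];return (A+B)/2,np.linalg.norm(A-B)
def blob(im,roi,lo,hi):
    x0,y0,x1,y1=roi;m=np.zeros(im.shape[:2],np.uint8)
    m[y0:y1,x0:x1]=cv2.inRange(cv2.cvtColor(im,cv2.COLOR_BGR2HSV),lo,hi)[y0:y1,x0:x1]
    m=cv2.morphologyEx(m,cv2.MORPH_CLOSE,np.ones((5,5),np.uint8))
    c=max(cv2.findContours(m,cv2.RETR_EXTERNAL,cv2.CHAIN_APPROX_NONE)[0],key=cv2.contourArea)
    return c,cv2.minAreaRect(c)
E
python3 - <<'E'
from h import *
T=cv2.imread("pics/top0.png");S=cv2.imread("pics/scene0.png")
lo,hi=(5,60,60),(30,255,255)
res={}
for k,n,im,roi in[("tape","top",T,(280,125,318,230)),("tube","top",T,(326,138,378,224)),("tape","scene",S,(290,200,372,268)),("tube","scene",S,(245,166,325,226))]:
    c,r=blob(im,roi,lo,hi);b=cv2.boxPoints(r);res[k,n]=r[0]
    if n=="top" : cv2.drawContours(T,[c],-1,(0,255,0),1)
    else: cv2.drawContours(S,[c],-1,(0,255,0),1)
    z=.018 if k=="tape" else .058
    P=np.array([onz(n,p,z)[:2] for p in b]);w=[P[(i+1)%4]-P[i] for i in range(4)]
    L=max(w,key=np.linalg.norm);print(k,n,r,"ctr",onz(n,r[0],z).round(4),"L",np.linalg.norm(L).round(3),"W",min(map(np.linalg.norm,w)).round(3),"ang",np.arctan2(L[1],L[0]).round(3))
for k in("tape","tube"):print(k,"tri",tri(("top",res[k,"top"]),("scene",res[k,"scene"])))
cv2.imwrite("pics/crop.png",np.hstack([cv2.resize(T[120:240,250:420],None,fx=2.3,fy=2.3),cv2.resize(S[160:280,225:395],None,fx=2.3,fy=2.3)]))
E
```

```text
tape top ((298.46185302734375, 176.82101440429688), (9.616731643676758, 93.2109375), 9.7824068069458) ctr [0.5508 0.2002 0.018 ] L 0.279 W 0.028 ang -0.173
tube top ((352.0360107421875, 178.552001953125), (27.280031204223633, 67.61870574951172), 10.304845809936523) ctr [0.5371 0.0444 0.058 ] L 0.195 W 0.077 ang -0.193
tape scene ((330.4917907714844, 234.09014892578125), (9.98687744140625, 89.49778747558594), 50.194427490234375) ctr [0.5646 0.1971 0.018 ] L 0.291 W 0.03 ang 2.975
tube scene ((294.65380859375, 190.73077392578125), (30.23116111755371, 76.27127838134766), 56.30992889404297) ctr [0.4897 0.0497 0.058 ] L 0.282 W 0.12 ang 3.007
tape tri (array([0.55405807, 0.19682304, 0.01005754]), np.float64(0.008862711648623829))
tube tri (array([0.52662509, 0.057844  , 0.08384606]), np.float64(0.0263321134117501))
```

View pics/crop.png

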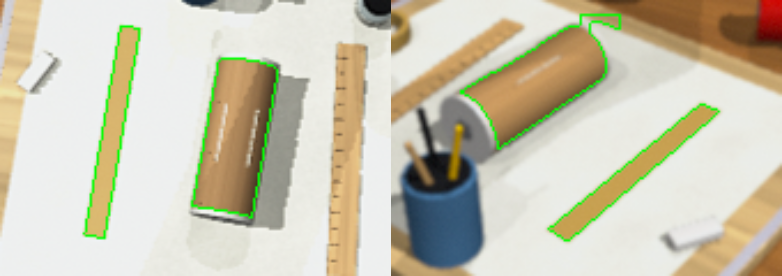

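The crop confirms the brown tube with white caps and the plain tan strip. The tube centre is about (0.533, 0.044) and the axis about −0.19 rad. The tape centre is (0.551, 0.200) at −0.173 rad, so the tube has to roll about 156 mm toward +y. The scene tube blob is contaminated, so I'll refine that measurement with the wrist camera. Next I go above the tube with the jaws along its axis.

```bash
python3 -m jog '[[0,-0.87,-1,0,0],[0,-0.87,-1,0,0],[0,-0.87,-1,0,0],[0,-0.87,-1,0,0],[0,-0.87,-1,0,0],[0,-0.87,-1,0,0],[0,-0.87,-1,0,0],[0,-0.87,-1,0,0]]'
python3 -m jog '[[0,-0.87,-1,0,-0.47],[0,-0.87,-1,0,-0.47],[0,-0.87,-1,0,-0.47],[0,-0.87,-1,0,-0.47],[0,-0.87,-1,0,-0.47],[0,-0.87,-1,0,-0.47],[0,-0.87,-1,0,-0.47],[0,-0.87,-1,0,-0.47],[0,-0.87,-1,0,-0.47],[0,-0.87,-1,0,-0.47]]'
python3 - <<'E'
from h import *
s=sensors.sense();print({k:np.round(s[k],3) for k in("time","q","ee_pos","ee_rot","ft_force")})
for n in("wrist","top"):cv2.imwrite(f"pics/{n}1.png",cv2.cvtColor(imaging.get_image(n),cv2.COLOR_RGB2BGR))
c=imaging.get_calibration("wrist");print(c["intrinsics"],np.round(c["R"],3),-np.array(c["R"]).T@c["t"])
np.savez("pics/w1.npz",**{k:np.array(v) for k,v in c.items()})
a=cv2.imread("pics/wrist1.png");b=cv2.imread("pics/top1.png")
cv2.imwrite("pics/both1.png",np.hstack([cv2.resize(a,(480,300)),cv2.resize(b,None,fx=1,fy=1)[60:360,180:500]]))
E
```

```text
time: 0.9
ee_pos: [0.3997, -0.2604, 0.2287]
ee_rot: [0.844, -0.536, -0.0, -0.0]
ft_force: [-0.2, 0.4, 0.3]
gripper_width: 1.005
time: 1.9
ee_pos: [0.5332, 0.0382, 0.2285]
ee_rot: [0.995, -0.098, -0.0, 0.0]
ft_force: [-0.5, 0.9, 0.6]
gripper_width: 1.0
{'time': np.float64(1.9), 'q': array([-0.052,  0.363,  1.78 , -0.   ,  0.999,  0.144]), 'ee_pos': array([0.533, 0.038, 0.228]), 'ee_rot': array([ 0.995, -0.098, -0.   ,  0.   ]), 'ft_force': array([-0.475,  0.878,  0.592])}
[[283.64609029   0.         315.6251512 ]
 [  0.         283.64609029 198.60827626]
 [  0.           0.           1.        ]] [[ 0.981 -0.195  0.   ]
 [-0.188 -0.946  0.263]
 [-0.051 -0.258 -0.965]] [0.54824683 0.11094378 0.38293085]
```

View pics/both1.png

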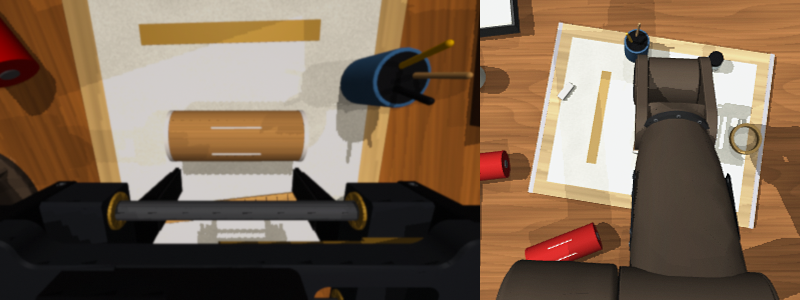

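Wrist view (3/4 scale): the tube spans columns 168–305 and rows 110–162. The tape lies above it at rows 20–45, nearly parallel. The cup is at (380,80).

```bash
cat >> h.py <<'E'
def wpose(im,c,roi_tube,roi_tape,dbg=None):
    R,t,K=c["R"],c["t"],c["intrinsics"];o=-R.T@t;Ki=np.linalg.inv(K)
    D=lambda p:R.T@Ki@np.array([p[0],p[1],1.])
    pz=lambda p,z:(o+D(p)*(z-o[2])/D(p)[2])
    lo,hi=(5,70,60),(30,255,255);out={}
    ct,rt=blob(im,roi_tape,lo,hi);P=np.array([pz(p,.018)[:2] for p in ct[:,0]],np.float32)
    r=cv2.minAreaRect(P);b=cv2.boxPoints(r);e=max(b[1]-b[0],b[2]-b[1],key=np.linalg.norm);e=e*np.sign(e[0])/np.linalg.norm(e)
    out["tape"]=(np.array(r[0]),np.arctan2(e[1],e[0]),r[1])
    cu,_=blob(im,roi_tube,lo,hi);p=cu[:,0];x0,x1=p[:,0].min(),p[:,0].max();ends=[]
    for f in(.15,.85):   # tangent rays at two columns -> bisector -> axis point
        x=int(x0+f*(x1-x0));rows=p[np.abs(p[:,0]-x)<=2];a,bb=D((x,rows[:,1].min())),D((x,rows[:,1].max()))
        m=a/np.linalg.norm(a)+bb/np.linalg.norm(bb);h=np.arccos(a@bb/np.linalg.norm(a)/np.linalg.norm(bb))/2
        ends.append((o+m*(.058-o[2])/m[2],h,np.linalg.norm(m*(.058-o[2])/m[2])*np.sin(h)))
    v=ends[1][0]-ends[0][0];out["tube_ang"]=np.arctan2(v[1],v[0]);out["r_check"]=[round(q[2],4) for q in ends]
    ym=int(np.median(p[:,1]));rowp=p[np.abs(p[:,1]-ym)<4,0]
    # brown ends (caps symmetric): cast at top-ish height
    A,B=pz((rowp.min(),ym),.09),pz((rowp.max(),ym),.09);u=v/np.linalg.norm(v)
    mid=ends[0][0]+u*(((A+B)/2-ends[0][0])@u);out["tube"]=mid;out["brownL"]=np.linalg.norm(A-B)
    T,ta,_=out["tape"];d=mid[:2]-T;out["rel_tape"]=(d@[np.cos(ta),np.sin(ta)],d@[-np.sin(ta),np.cos(ta)],out["tube_ang"]-ta)
    if dbg: cv2.drawContours(im,[cu,ct],-1,(0,255,0),1);cv2.imwrite(dbg,im)
    return out
E
python3 - <<'E'
from h import *
c=dict(np.load("pics/w1.npz"));im=cv2.imread("pics/wrist1.png")
for k,v in wpose(im,c,(205,130,425,222),(175,15,440,70),"pics/dbg1.png").items():print(k,v)
T=cv2.imread("pics/top0.png");print("cup top approx",onz("top",(337,98),.108),"pencil tip",onz("top",(338,84),.168))
E
```

```text
tape (array([0.55439842, 0.19936532]), np.float32(-0.17203303), (0.03051304817199707, 0.27990320324897766))
tube_ang -0.19598690850493664
r_check [np.float64(0.0388), np.float64(0.0388)]
tube [0.53459774 0.04550134 0.058     ]
brownL 0.18927794745803636
rel_tape (np.float64(0.006830920438899939), np.float64(-0.1549823500173893), np.float64(-0.02395388169047588))
cup top approx [0.75626453 0.0851737  0.108     ] pencil tip [0.77171963 0.08379235 0.168     ]
```

View pics/dbg1.png

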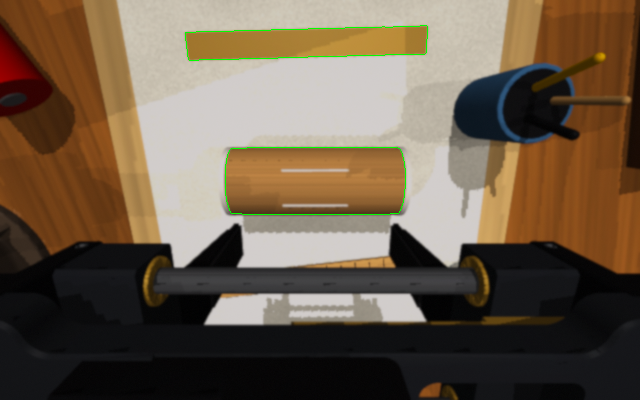

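The contours are clean, the radius check fits, and both views agree on about 155 mm to roll. Now I descend and feel for the top.

```bash
python3 -m jog '[[0,0,0,0.2,0],[0,0,0,0.4,0],[0,0,0,0.45,0],[0,0,0,0.456,0],[0,0,0,0.456,0]]'
python3 -m jog '[[0,0,0,0.008,0],[0,0,0,0.008,0]]'; python3 -m jog '[[0,0,0,0.004,0],[0,0,0,0.004,0]]';python3 -m jog '[[0,0,0,0.004,0],[0,0,0,0.004,0]]'
```

```text
time: 2.5
ee_pos: [0.5341, 0.0389, 0.1157]
ee_rot: [0.995, -0.097, 0.0, 0.0]
ft_force: [0.2, 0.1, -0.1]
gripper_width: 1.001
time: 2.7
ee_pos: [0.5339, 0.0392, 0.1137]
ee_rot: [0.995, -0.097, 0.001, 0.0]
ft_force: [0.6, 0.4, -0.2]
gripper_width: 1.001
time: 2.9
ee_pos: [0.5338, 0.0393, 0.1122]
ee_rot: [0.995, -0.097, 0.001, 0.0]
ft_force: [-0.3, 0.3, 3.7]
gripper_width: 1.0
time: 3.1
ee_pos: [0.5338, 0.0394, 0.112]
ee_rot: [0.995, -0.097, 0.001, -0.0]
ft_force: [-2.2, 0.7, 17.3]
gripper_width: 0.999
```

Contact is at TCP z 0.112, and the force is 17 N with 1 mm of press. First rolling stroke, then lift.

```bash
python3 -m jog '[[0,0,-0.02,0,0],[0,0,-0.05,0,0],[0,0,-0.08,0,0],[0,0,-0.11,0,0],[0,0,-0.13,0,0],[0,0,-0.13,0,0]]'
python3 -m jog '[[0,0,0,-0.03,0],[0,0,0.04,-0.04,0],[0,0,0.07,-0.04,0],[0,0,0.07,-0.04,0]]'
python3 - <<'E'
from h import *
im=cv2.cvtColor(imaging.get_image("wrist"),cv2.COLOR_RGB2BGR);c={k:np.array(v) for k,v in imaging.get_calibration("wrist").items()}
cv2.imwrite("pics/wrist2.png",im);s=sensors.sense();print(s["ee_pos"],s["ft_force"])
E
```

```text
time: 3.7
ee_pos: [0.5402, 0.0719, 0.1119]
ee_rot: [0.995, -0.097, 0.001, -0.0]
ft_force: [-2.9, 0.7, 15.0]
gripper_width: 0.999
time: 4.1
ee_pos: [0.5361, 0.0529, 0.1205]
ee_rot: [0.995, -0.097, -0.0, 0.0]
ft_force: [-0.1, -0.6, 0.3]
gripper_width: 1.002
[0.53616111 0.0532778  0.12044074] [-0.27052062 -0.14296149 -0.53432283]
```

View pics/wrist2.png

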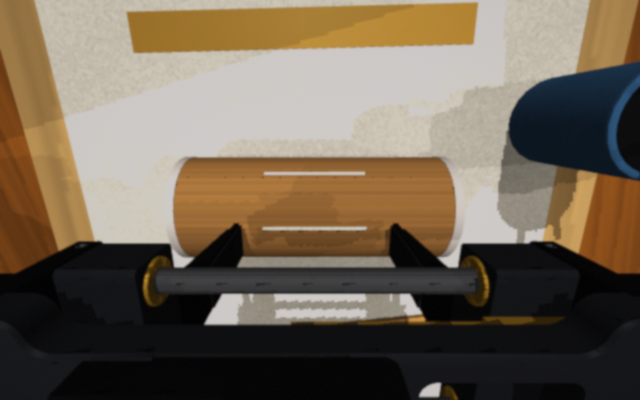

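The tube rolled forward about 16 mm with the fingers behind it. The tape is at the top, rows 3–52. The fingers hide part of the lower tube edge, so I'll measure from the upper edge tangent.

```bash
cat >> h.py <<'E'
from scipy.optimize import brentq
TAPE=(np.array([.554,.1995]),-.172)
def rel(im,c,roi):
    """tube pose vs tape from upper-edge tangent planes (r=.04, axis z=.058)"""
    R,t,K=c["R"],c["t"],c["intrinsics"];o=-R.T@t;Ki=np.linalg.inv(K);D=lambda p:R.T@Ki@np.array([p[0],p[1],1.])
    p=blob(im,roi,(5,70,60),(30,255,255))[0][:,0];x0,x1=p[:,0].min(),p[:,0].max();ang=-.19
    for _ in range(3):
        u=np.array([np.cos(ang),np.sin(ang),0]);n=np.array([-u[1],u[0],0]);pts=[]
        for f in np.linspace(.15,.85,9):
            x=int(x0+f*(x1-x0));y=p[np.abs(p[:,0]-x)<=1][:,1].min();d=D((x,y))
            a=np.array([d@n,d[2]]);a/=np.linalg.norm(a);N=np.array([-a[1],a[0]])  # normal, +n side up
            h=(.058-o[2]);s=(-.04-N[1]*h)/N[0] if N[0]>0 else (.04-N[1]*h)/N[0]
            k=(np.array([s,h])@a)/(d@n*a[0]+d[2]*a[1]);pts.append(o[:2]+n[:2]*s+u[:2]*(d@u)*k)
        pts=np.array(pts);co=np.polyfit(pts[:,0],pts[:,1],1);ang=np.arctan(co[0])
    y=int(np.median(p[:,1]));r=p[np.abs(p[:,1]-y)<4,0];z=lambda q:(o+D(q)*(.09-o[2])/D(q)[2])[:2]
    A=(z((r.min(),y))+z((r.max(),y)))/2;u=u[:2];m=pts.mean(0);m=m+u*((A-m)@u)
    T,ta=TAPE;d=m-T;ut=np.array([np.cos(ta),np.sin(ta)]);nt=np.array([-ut[1],ut[0]])
    e=sensors.sense()["ee_pos"][:2]
    return dict(tube=m.round(4),ang=round(ang,3),along=round(d@ut,4),across=round(d@nt,4),dang=round(ang-ta,3),tip_minus_tube_n=round((e-m)@n[:2],4),tip_minus_tube_u=round((e-m)@u,4))
def look(roi,name):
    c={k:np.array(v) for k,v in imaging.get_calibration("wrist").items()};im=cv2.cvtColor(imaging.get_image("wrist"),cv2.COLOR_RGB2BGR)
    cv2.imwrite(f"pics/{name}.png",im);print(rel(im,c,roi))
E
python3 - <<'E'
from h import *
print(rel(cv2.imread("pics/wrist1.png"),dict(np.load("pics/w1.npz")),(205,130,425,222)))
look((150,120,480,260),"wrist3")
E
```

```text
{'tube': array([0.5344, 0.0443]), 'ang': np.float64(-0.196), 'along': np.float64(0.0072), 'across': np.float64(-0.1563), 'dang': np.float64(-0.024), 'tip_minus_tube_n': np.float64(0.0092), 'tip_minus_tube_u': np.float64(0.0)}
{'tube': array([0.537 , 0.0604]), 'ang': np.float64(-0.195), 'along': np.float64(0.007), 'across': np.float64(-0.14), 'dang': np.float64(-0.023), 'tip_minus_tube_n': np.float64(-0.0068), 'tip_minus_tube_u': np.float64(0.0006)}
```

The first stroke moved the tube 16 mm as expected. Continuing with full strokes of 40 mm at the tip, 20 mm at the tube.

```bash
python3 -m jog '[[0,0,0.012,0.02,0],[0,0,0.012,0.04,0],[0,0,-0.02,0.04,0],[0,0,-0.06,0.04,0],[0,0,-0.1,0.04,0],[0,0,-0.13,0.04,0],[0,0,-0.148,0.04,0],[0,0,-0.148,0.04,0],[0,0,-0.148,0,0],[0,0,-0.1,0,0],[0,0,-0.068,0,0],[0,0,-0.068,0,0]]'
python3 -m jog '[[0,0,0,0.02,0],[0,0,0,0.04,0],[0,0,-0.03,0.04,0],[0,0,-0.07,0.04,0],[0,0,-0.11,0.04,0],[0,0,-0.14,0.04,0],[0,0,-0.16,0.04,0],[0,0,-0.16,0.04,0],[0,0,-0.16,0,0],[0,0,-0.11,0,0],[0,0,-0.08,0,0],[0,0,-0.08,0,0]]'
python3 - <<'E'
from h import *
look((150,120,480,260),"wrist4")
E
```

```text
time: 5.4
ee_pos: [0.5392, 0.0694, 0.1201]
ee_rot: [0.995, -0.098, -0.0, 0.0]
ft_force: [0.1, 0.3, 0.4]
gripper_width: 0.998
time: 6.6
ee_pos: [0.5431, 0.0891, 0.12]
ee_rot: [0.995, -0.098, -0.001, 0.0]
ft_force: [-0.1, 0.5, 0.5]
gripper_width: 1.003
{'tube': array([0.5451, 0.1007]), 'ang': np.float64(-0.195), 'along': np.float64(0.0081), 'across': np.float64(-0.0989), 'dang': np.float64(-0.023), 'tip_minus_tube_n': np.float64(-0.0113), 'tip_minus_tube_u': np.float64(0.0004)}
```

It moved 41 mm in two strokes and the heading held. 99 mm remain: four more strokes, then a look.

```bash
python3 -m jog '[[0,0,-0.004,0.02,0],[0,0,-0.004,0.04,0],[0,0,-0.03,0.04,0],[0,0,-0.07,0.04,0],[0,0,-0.11,0.04,0],[0,0,-0.14,0.04,0],[0,0,-0.16,0.04,0],[0,0,-0.16,0.04,0],[0,0,-0.16,0,0],[0,0,-0.11,0,0],[0,0,-0.08,0,0],[0,0,-0.08,0,0]]'
python3 -m jog '[[0,0,0,0.02,0],[0,0,0,0.04,0],[0,0,-0.03,0.04,0],[0,0,-0.07,0.04,0],[0,0,-0.11,0.04,0],[0,0,-0.14,0.04,0],[0,0,-0.16,0.04,0],[0,0,-0.16,0.04,0],[0,0,-0.16,0,0],[0,0,-0.11,0,0],[0,0,-0.08,0,0],[0,0,-0.08,0,0]]'
python3 - <<'E'
from h import *
look((150,120,480,260),"wrist5")
E
python3 -m jog '[[0,0,0,0.02,0],[0,0,0,0.04,0],[0,0,-0.03,0.04,0],[0,0,-0.07,0.04,0],[0,0,-0.11,0.04,0],[0,0,-0.14,0.04,0],[0,0,-0.16,0.04,0],[0,0,-0.16,0.04,0],[0,0,-0.16,0,0],[0,0,-0.11,0,0],[0,0,-0.08,0,0],[0,0,-0.08,0,0]]'
python3 -m jog '[[0,0,0,0.02,0],[0,0,0,0.04,0],[0,0,-0.03,0.04,0],[0,0,-0.07,0.04,0],[0,0,-0.11,0.04,0],[0,0,-0.14,0.04,0],[0,0,-0.16,0.04,0],[0,0,-0.16,0.04,0],[0,0,-0.16,0,0],[0,0,-0.11,0,0],[0,0,-0.08,0,0],[0,0,-0.08,0,0]]'
python3 - <<'E'
from h import *
look((150,140,480,260),"wrist6")
E
```

```text
time: 7.85
ee_pos: [0.5469, 0.1087, 0.1201]
ee_rot: [0.995, -0.098, -0.0, 0.0]
ft_force: [-0.4, -0.6, -0.8]
gripper_width: 1.0
time: 9.05
ee_pos: [0.5508, 0.1283, 0.12]
ee_rot: [0.995, -0.098, -0.001, 0.0]
ft_force: [-0.4, -0.5, -0.0]
gripper_width: 0.999
{'tube': array([0.5529, 0.1406]), 'ang': np.float64(-0.193), 'along': np.float64(0.009), 'across': np.float64(-0.0582), 'dang': np.float64(-0.021), 'tip_minus_tube_n': np.float64(-0.012), 'tip_minus_tube_u': np.float64(0.0004)}
time: 10.3
ee_pos: [0.5546, 0.1479, 0.1201]
ee_rot: [0.995, -0.098, -0.001, 0.0]
ft_force: [0.1, 0.5, -0.4]
gripper_width: 0.996
time: 11.5
ee_pos: [0.5585, 0.1675, 0.12]
ee_rot: [0.995, -0.097, -0.001, 0.0]
ft_force: [-0.3, -0.4, -0.2]
gripper_width: 1.006
{'tube': array([0.5605, 0.1807]), 'ang': np.float64(-0.195), 'along': np.float64(0.0096), 'across': np.float64(-0.0174), 'dang': np.float64(-0.023), 'tip_minus_tube_n': np.float64(-0.0128), 'tip_minus_tube_u': np.float64(0.0008)}
```

View pics/wrist6.png

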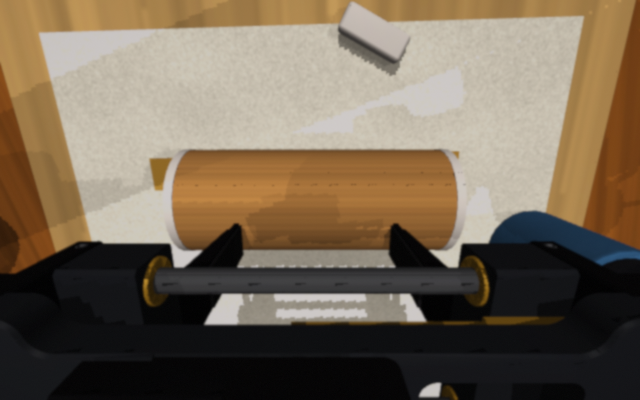

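17 mm remain: the tape (rows 150–190 at its ends) pokes out just ahead of the tube. Last stroke, 33 mm at the tip, slower, then straight up.

```bash
python3 -m jog '[[0,0,-0.012,0.02,0],[0,0,-0.012,0.04,0],[0,0,-0.04,0.04,0],[0,0,-0.07,0.04,0],[0,0,-0.1,0.04,0],[0,0,-0.125,0.04,0],[0,0,-0.14,0.04,0],[0,0,-0.146,0.04,0],[0,0,-0.146,0.04,0],[0,0,-0.146,0,0],[0,0,-0.146,-0.1,0],[0,0,-0.146,-0.1,0]]'
python3 -m jog '[[0,0,0.2,-0.2,0],[0,0,0.3,-0.4,0],[0,0,0.3,-0.4,0],[0,0,0.3,-0.4,0],[0,0,0.3,-0.4,0]]'
python3 - <<'E'
from h import *
look((205,70,425,185),"wrist7")
E
```

```text
time: 12.75
ee_pos: [0.567, 0.2052, 0.1478]
ee_rot: [0.995, -0.097, 0.002, -0.001]
ft_force: [-0.2, 0.6, 1.1]
gripper_width: 0.998
time: 13.25
ee_pos: [0.5513, 0.1311, 0.2448]
ee_rot: [0.995, -0.097, -0.0, 0.0]
ft_force: [0.8, 0.6, 0.2]
gripper_width: 1.002
{'tube': array([0.5636, 0.1973]), 'ang': np.float64(-0.194), 'along': np.float64(0.0099), 'across': np.float64(-0.0005), 'dang': np.float64(-0.022), 'tip_minus_tube_n': np.float64(-0.0671), 'tip_minus_tube_u': np.float64(0.0004)}
```

View pics/wrist7.png

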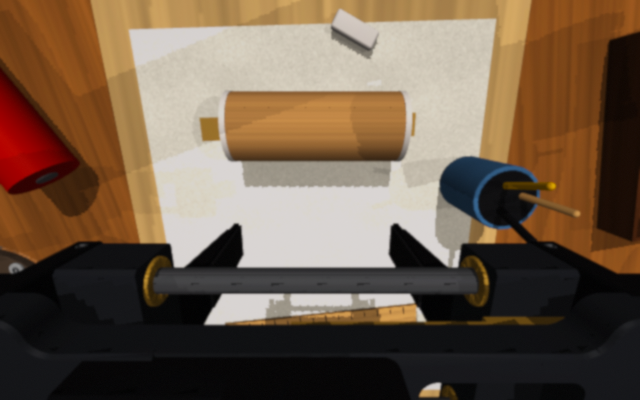

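The tube lies on the strip, with the tape showing at both ends ((210,128) and (413,124)). The eraser, cup and scale look undisturbed, and the gripper is clear.

```bash
python3 -c "
from plant import ticket;print(ticket.hand_in())"
```

```text
the job is handed in; nothing more can be done
None
```

The tube now lies along the tape and I handed the job in at about 13.3 s. I rolled it about 155 mm with seven open-finger strokes on its top. Each stroke pressed about 1 mm; the force, read only on the first one, was 15–17 N. The fingers stayed high enough: measured TCP z was never below 0.112 m during contact, so the grasp point stayed at about 0.099 m in the board frame, above the 0.096 m limit.

**Last wrist-camera check:**

| Quantity | Measured | Limit |
|---|---|---|
| Offset from the strip's centre line | −0.5 mm | ±12 mm |
| Offset along the strip | +9.9 mm | ±40 mm |
| Angle to the strip | −0.022 rad | 0.12 rad |

- **Rolling:** I did not measure the tube's turn directly. About 155 mm of travel without slip means about 3.9 rad, and the tube moved half the fingertip's way (41 mm for 80 mm), which fits rolling rather than sliding.
- **Other things:** in the last picture the eraser, cup and the visible part of the scale look undisturbed. I did not check the tape roll or ink jar again after the move, but the arm went nowhere near them. The gripper ended clear of everything.
- **Disagreements:** my first triangulation of the tube against the scene view was off by about 26 mm because the colour mask was contaminated, so I dropped it and used the top and wrist views instead. The two wrist methods for locating the tube differ by about 1.3 mm. I did not cross-check the final position with a second camera.

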